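# Clamp an acrylic sign plinth in the bonding jig

### The job

First slide the white wedge-shaped acrylic plinth along its channel in the bonding jig, under the clamp, until its inner end is home against the jig's end stop, lying flat. Then tighten the leaning clamp's knob clockwise until its torque clutch has plainly slipped, leaving the plinth clamped there; let go, and leave the bottle, cup and square where they stand.

Things in the scene. Friction and masses are not known exactly. Their poses are not given: they have to be found in the camera images.
- jig: Fixed bonding jig. Origin under mid-channel, on the table; z up, y along the channel, +x away from the operator. Dark steel base plate spanning x -55 to +65 mm, y -140 to +140 mm, 12 mm thick. Its channel runs between the rear fence (+x) and a low front lip (x -33 to -28 mm, y -75 to +75 mm, top 17 mm above the table); it ends at a stop at -y and is open at +y.
- fence (a point): Foot of the rear fence's inner face, mid-length, on the base plate, axes as the jig's. Aluminium fence 8 mm thick, 200 mm long (y), top 20 mm above the plate; the plinth's back runs along it.
- column (a point): Top centre of the aluminium column behind the fence, 130 mm above the table, 22 x 30 mm (x, y), axes as the jig's. From it an arm 30 mm wide and 18 mm thick leans forward and down over mid-channel and holds the clamp screw, whose axis (at the jig's y = 0) meets the plinth's slope at the jig's x = 0, 39.5 mm above the table.
- stop (a point): Foot of the end stop's face, on the base plate (12 mm above the table) in mid-channel, axes as the jig's; the stop is 54 mm wide, 14 mm thick, 28 mm tall above the plate. The plinth comes to it moving along -y.
- wedge: Loose white acrylic plinth, a solid wedge 150 mm long (y), 50 mm deep (x), 0.28 kg or so; its top slopes at 28 degrees from 14 mm high at the front (-x) to about 39 mm at the rear (+x). Origin in the middle of its underside, axes nearly parallel to the jig's. It lies flat on the base plate with its vertical back at the fence, 20 to 45 mm short of the stop; a plain push of a few newtons slides it.
- wedge_inner (a point): Middle of the lower edge of the plinth's -y end face, the end that goes against the stop.
- wedge_outer (a point): Point on the plinth's +y end face, mid-depth, 18 mm above its underside: a place to push along -y. The end face is flat.
- presser: The clamp's round pad, 22 mm across, at the lower end of the screw; origin at the middle of its pressing face, z up the screw axis. It does not turn; it advances 2 mm for each radian of screw turn, and starts 1.5 to 4.5 mm clear of the plinth.
- knob_grip (a point): Middle of the knob's black grip bar, on the screw axis, 108 mm up from the pressing face. z: up the axis, 28 degrees from vertical, leaning to the jig's -x; x: along the bar. Bar 46 mm long, 14 mm thick (y), 28 mm tall (z, 14 mm either side); under it a hub 44 mm across, 10 mm tall; the arm's top face is about 20 mm below the hub. Knob turns and sinks with the screw.
- screw (a joint): Angle of the clamp screw, rad: grows as the knob is turned clockwise seen from above the knob (tightening). Starts between 0 and 1.1; the pad meets the plinth at roughly 2.1. Turning torque 0.06 N m when free; the screw stays where it is left.
- knob (a joint): Slip of the knob on the screw in its torque clutch, rad: 0 at first, and stays 0 until the screw is blocked; then at about 0.11 N m of knob torque the clutch gives way and this grows while the knob is turned on clockwise. It does not spring back; slipping on does no harm. 0.2 rad or more is a plain slip.
- bottle: Bystander: clear bottle, 48 mm across, 120 mm tall, standing off the stop end of the jig; origin under its middle.
- cup: Bystander: grey cup, 66 mm across, 70 mm tall, behind the jig; origin under its middle.
- square: Bystander: small steel try square lying flat behind the jig, stock 80 mm long, blade 90 mm, 16 mm high; origin under the stock's middle.
Mind the look-alikes: they are no part of the job. Leave any black or red look-alike of the wedge alone.

How it is judged:
By the outcome, as a careful person would: the job done as asked, in the order asked, and still so for the second after the job is handed in, with the robot touching nothing.
It also fails if it takes over 67 s, if anything falls off the work surface, if the arm or the gripper's body presses on something with over 40 N, if the wrist force passes 120 N, or if a joint passes its speed limit or range.

### The arm

A 7-joint arm with a two-finger parallel gripper is mounted at the origin on the work surface. World frame = base frame: x ahead of the robot, y to its left, z up, the work surface at z = 0. Lengths are in m, angles in rad, forces in N, time in s.
With the tool pointing down it reaches from about 0.35 to 0.9 m from the base axis. Payload 8.1 kg.
Tool frame: the origin (TCP) lies on the centre line of the jaws, within the pads' length; the fingertips stand 17 mm ahead of it and the grasp point (between the pads) lies 2 mm behind it; z points along the fingers, y is the direction in which the jaws open and shut (so a half turn about z gives the same grasp; the last joint's range is limited). The gripper opens to 92 mm and grips with 3 to 60 N. Pads are 19 mm wide; open, the fingers measure 130 mm over their backs; the gripper's body (75 mm by 190 mm) begins 47 mm behind the grasp point.
Start: joints at [-1.404, 0.434, 0.025, 1.573, -0.012, 1.134, -0.075], TCP at [0.167, 0.602, 0.244] pointing down, gripper open.
Joint ranges: [-2.62, 2.62], [-0.44, 2.09], [-1.27, 1.32], [0.08, 2.57], [-1.32, 4.46], [0.12, 2], [-2.74, 2.74]. Speed limits (rad/s): [2.22, 2.22, 3.01, 3.01, 3.14, 3.14, 3.14].

### API

Orientations are given as a rotation vector (axis times angle).
In Python, from cell import arm, imaging, job gives the robot as it stands.
- The arm moves only by the tool jog_arm, never from a script. Its argument "moves" is a list of rows, each an object with "fingers": the closure, from -1 (fully open) to 1 (shut); "xyz": the shift along the tool's x, y, z in cm, a list of three; "angular": the turn, a rotation vector about the tool's x, y, z in rad, a list of three. In form: [{"fingers": fingers, "xyz": [dx, dy, dz], "angular": [ax, ay, az]}, ...]. A call has 1 to 12 rows; each row is the pose to reach, as a shift and turn from the pose commanded when the call began, along the tool's axes at that moment; what a row does not reach only later rows make up. A row lasts 1/8 s, in which the tool goes at most 62.5 mm and 10.7 degrees, less where a joint would pass 70% of its speed; a pose out of reach is approached as far as the arm can. A call with a gripper value outside its range is refused whole. The fingers move at their own pace and stop on an object; "grip_force" is the grip in N (left out, the last holds). Time passes only in rows, so rows that repeat a pose let the fingers close. It gives the time, the measured TCP pose, the force and the opening at its end, in the units of the state.
- arm.observe(): the state, without advancing time (a new reading comes with each control period).
- imaging.get_image(name): name is "scene" or "top" or "wrist"; returns the picture (384x512x3 uint8, red, green, blue); there is no depth.
- imaging.camera_params(name): a dict with "fx", "fy", "cx", "cy" (pixels), "rvec" (rotation vector, rad) and "tvec" (3), from world to camera coordinates, as OpenCV has them; the wrist camera has in their place "hand_eye" (4x4, takes a point from camera to tool coordinates, whose origin is the TCP and whose axes are the flange's). Camera axes: x right, y down, z forward; pixel columns grow to the right and rows downward; lengths in m; the calibration is good to about 2 mm. A picture is of the moment at which its call begins: read the wrist's pose just before it. camera_params takes no time and is no camera call.
- job.sign_off(): hands the job in, once; it reports no verdict.
The state is a dict: "clock": time; "joints": joint angles; "dq": joint speeds; "joint_efforts": joint torques, N m; "position": TCP position; "ee_rot": TCP orientation; "force": force on the tool from outside, world axes, zero at the start; "ft_torque": the same for the moment, N m; "width": opening from 0.0 (shut) to 1.0 (fully open).
Only numpy, scipy, OpenCV 4.12 (cv2) and the standard library are available. Lean on these libraries where they do the work, as an engineer would, in place of code of your own. Each camera call takes 0.05 s, during which the arm holds its last target. There are 200 camera calls.

## Working session

There is one attempt and no reset: what is moved stays moved. The work goes in short steps, Python scripts to look and compute and a tool call to move; the robot and the scene stay as the last step left them, time stands still between calls to the robot, and variables do not carry over. Pictures are saved under pics/ and viewed, about 8 in all and at most 12, crops included, and the job is handed in when it is done.

Besides the shell and the picture viewer there is one more tool, called after "Call:" by a JSON object that holds its "api" and its "payload". jog_arm: Moves the arm, as the interface text tells. Its arguments: {"type":"object","properties":{"moves":{"type":"array"},"grip_force":{"type":"number"}},"required":["moves"]}

```bash
mkdir -p pics; ls
python3 - <<'E'
from cell import arm, imaging
import cv2
for n in ("scene","top"):
    im=imaging.get_image(n); cv2.imwrite(f"pics/{n}0.png",im[:,:,::-1])
    print(imaging.camera_params(n))
print(imaging.camera_params("wrist"));print(arm.observe())
E
```

```text
pics
{'fx': 372.36929701173085, 'fy': 372.36929701173085, 'cx': 255.02923013362215, 'cy': 189.30534097834342, 'rvec': array([ 2.12605507,  1.5987838 , -0.47230286]), 'tvec': array([-0.16860551, -0.43418254,  1.32283273])}
{'fx': 407.330174896974, 'fy': 407.330174896974, 'cx': 252.6975581996179, 'cy': 190.2831645355989, 'rvec': array([ 2.16318742, -2.11629516,  0.20782785]), 'tvec': array([-0.0236787 ,  0.62744933,  1.07175481])}
{'fx': 303.28104441108536, 'fy': 303.28104441108536, 'cx': 257.5351629424249, 'cy': 194.90289721249928, 'hand_eye': array([[ 5.22172889e-04, -9.60067231e-01, -2.79768905e-01,
         7.64690946e-02],
       [ 9.99999812e-01,  4.11794763e-04,  4.53310325e-04,
         4.99616208e-04],
       [-3.20001018e-04, -2.79769089e-01,  9.60067266e-01,
        -1.41958282e-01],
       [ 0.00000000e+00,  0.00000000e+00,  0.00000000e+00,
         1.00000000e+00]])}
{'clock': 0.1, 'joints': array([-1.40360887,  0.43513484,  0.0250116 ,  1.5739627 , -0.01157048,
        1.13398572, -0.07510439]), 'dq': array([-0.00108696, -0.00218664,  0.00075354, -0.00225493,  0.00134138,
       -0.0003454 , -0.00075805]), 'joint_efforts': array([ 3.75132251e-03, -6.69122386e+01,  9.88411009e-01, -3.15143323e+01,
       -6.04048348e-02,  3.73407640e-02,  1.06229422e-04]), 'position': array([0.16654798, 0.60198004, 0.24305214]), 'ee_rot': array([-4.22643269e-01, -3.11301687e+00,  2.11503073e-03]), 'force': array([-0.80130194, -0.56264543, -0.59073649]), 'ft_torque': array([ 0.01603886, -0.02466534,  0.03301677]), 'width': 1.0004959334925079}
```

View pics/scene0.png

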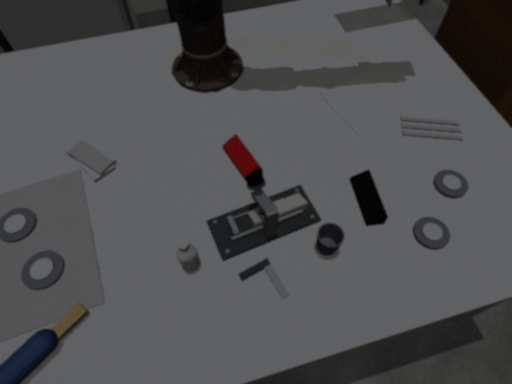

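View pics/top0.png

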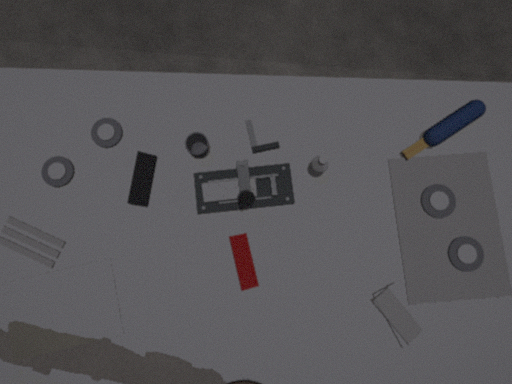

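Scene: jig at about (265,220) in "scene" and (244,188) in "top", with the stop end to the right (−y); red and black look-alikes, bottle and cup are clear of it. Next, enlarged crops.

```bash
cat > h.py <<'E'
import numpy as np, cv2
from scipy.spatial.transform import Rotation as R
from cell import arm, imaging
def proj(n,P,st=None):
    p=imaging.camera_params(n); P=np.atleast_2d(P).astype(float)
    K=np.array([[p['fx'],0,p['cx']],[0,p['fy'],p['cy']],[0,0,1]])
    if n=='wrist':
        T=np.eye(4);T[:3,:3]=R.from_rotvec(st['ee_rot']).as_matrix();T[:3,3]=st['position']
        M=np.linalg.inv(T@p['hand_eye']);rv=cv2.Rodrigues(M[:3,:3])[0];t=M[:3,3]
    else: rv,t=p['rvec'],p['tvec']
    return cv2.projectPoints(P,rv,t,K,None)[0][:,0]
def crop(im,x,y,w,h,s,name):
    c=im[y:y+h,x:x+w,::-1]; c=cv2.resize(c,None,fx=s,fy=s,interpolation=cv2.INTER_CUBIC)
    c=(np.clip(c/255.,0,1)**0.5*255).astype('uint8'); cv2.imwrite(name,c)
E
python3 - <<'E'
from h import *
a=cv2.imread('pics/top0.png')[:,:,::-1];b=cv2.imread('pics/scene0.png')[:,:,::-1]
crop(a,184,145,120,80,5,'pics/a.png');crop(b,200,170,130,90,5,'pics/b.png')
x=cv2.resize(cv2.imread('pics/a.png'),(640,427));y=cv2.resize(cv2.imread('pics/b.png'),(640,443))
cv2.imwrite('pics/ab.png',cv2.resize(np.vstack([x,y]),(440,598)))
cv2.imwrite('pics/ab.png',np.vstack([cv2.resize(x,(450,300)),cv2.resize(y,(430,298))[:, :] if 0 else cv2.copyMakeBorder(cv2.resize(y,(430,298)),0,0,0,20,0)]))
E
```

```text
(no output)
```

View pics/a.png

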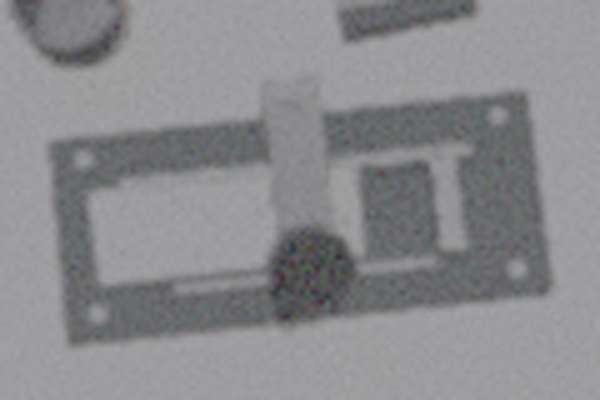

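```bash
cat >> h.py <<'E'
def jig2w(j,P):
    x,y,a=j; P=np.atleast_2d(P).astype(float); return P@R.from_euler('z',a).as_matrix().T+[x,y,0]
E
python3 - <<'E'
from h import *
from scipy.optimize import least_squares
uv=np.array([[50,143],[525,92],[552,292],[70,345]])/5+[184,145]-.4
C=np.array([[65,140,12],[65,-140,12],[-55,-140,12],[-55,140,12]])/1e3
r=least_squares(lambda j:(proj('top',jig2w(j,C))-uv).ravel(),[.6,0,0]);j=r.x
print('jig',j,r.fun.round(2))
np.save('jig.npy',j)
# wedge corners
obs=np.array([[102,285],[90,190]])/5+[184,145]-.4
w=least_squares(lambda s:(proj('top',jig2w(j,[[-.025,s[0],.026],[.025,s[0],.051]]))-obs).ravel(),[.1]);print('outer y',w.x,w.fun)
obs=np.array([[362,262],[360,165]])/5+[184,145]-.4
w=least_squares(lambda s:(proj('top',jig2w(j,[[-.025,s[0],.026],[.025,s[0],.051]]))-obs).ravel(),[.1]);print('inner y',w.x,w.fun)
obs=np.array([[440,250],[430,155]])/5+[184,145]-.4
w=least_squares(lambda s:(proj('top',jig2w(j,[[-.025,s[0],.04],[.025,s[0],.04]]))-obs).ravel(),[.1]);print('stop y',w.x,w.fun)
for nm,P in dict(bar=[[-.0-np.sin(np.radians(28))*.108,0,.0395+np.cos(np.radians(28))*.108+.003]]).items(): 
    q=proj('top',jig2w(j,P)); print(nm,jig2w(j,P),(q-[184,145])*5)
    print(proj('scene',jig2w(j,P)),proj('scene',jig2w(j,C)))
E
```

```text
jig [0.63646703 0.01467176 0.13471457] [-0.48 -0.29  0.58 -0.4   0.61  0.16 -0.68  0.45]
outer y [0.1153779] [ 0.1189453   0.37066976 -0.03878808  0.35170692]
inner y [-0.03355965] [ 0.63485215 -0.82532459 -0.76156365 -0.42380191]
stop y [-0.07555606] [ 0.0773336  -0.85832365 -0.08974134  0.76958227]
bar [[0.58622348 0.00786198 0.13785834]] [[310.54558319 277.8998206 ]]
[[254.4676559 175.7163731]] [[321.05685961 217.72060113]
 [222.13304085 258.27064216]
 [205.90278927 219.09540409]
 [300.13863903 182.99844127]]
```

View pics/b.png

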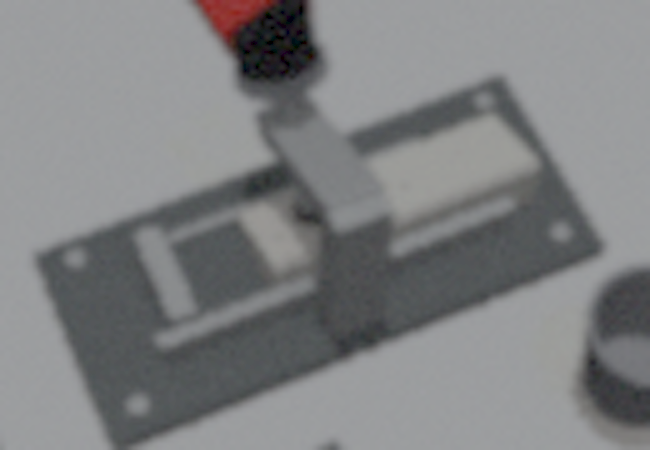

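```bash
cat >> h.py <<'E'
def delta(pos,Rm,st=None):
    st=st or arm.observe(); R0=R.from_rotvec(st['ee_rot'])
    d=R0.inv().apply(np.array(pos)-st['position'])*100
    return d.round(2).tolist(),(R0.inv()*R.from_matrix(Rm)).as_rotvec().round(3).tolist()
def frame(x,z):
    x=np.array(x,float);z=np.array(z,float);return np.array([x,np.cross(z,x),z]).T
j=np.load('jig.npy'); Rj=R.from_euler('z',j[2]).as_matrix()
def st_in_jig():
    s=arm.observe(); return (Rj.T@(s['position']-[j[0],j[1],0])*1e3).round(1), s['force'].round(1), s['clock'], s['joints'].round(2), s['width']
E
python3 - <<'E'
from h import *
print(delta(jig2w(j,[-.003,.15,.2])[0],Rj@frame([0,1,0],[0,0,-1])))
E
```

```text
([-54.77, -30.4, 4.35], [-0.001, 0.001, 1.166])
```

Call:
{"api": "jog_arm", "payload": {"moves": [{"fingers": 1,"xyz": [-54.8,-30.4,4.35],"angular": [0,0,1.166]},{"fingers": 1,"xyz": [-54.8,-30.4,4.35],"angular": [0,0,1.166]},{"fingers": 1,"xyz": [-54.8,-30.4,4.35],"angular": [0,0,1.166]},{"fingers": 1,"xyz": [-54.8,-30.4,4.35],"angular": [0,0,1.166]},{"fingers": 1,"xyz": [-54.8,-30.4,4.35],"angular": [0,0,1.166]},{"fingers": 1,"xyz": [-54.8,-30.4,4.35],"angular": [0,0,1.166]},{"fingers": 1,"xyz": [-54.8,-30.4,4.35],"angular": [0,0,1.166]},{"fingers": 1,"xyz": [-54.8,-30.4,4.35],"angular": [0,0,1.166]},{"fingers": 1,"xyz": [-54.8,-30.4,4.35],"angular": [0,0,1.166]},{"fingers": 1,"xyz": [-54.8,-30.4,4.35],"angular": [0,0,1.166]},{"fingers": 1,"xyz": [-54.8,-30.4,4.35],"angular": [0,0,1.166]},{"fingers": 1,"xyz": [-54.8,-30.4,4.35],"angular": [0,0,1.166]}]}}

```text
clock: 1.6
position: [0.6134, 0.1631, 0.1996]
ee_rot: [-2.067, -2.365, 0.001]
force: [-0.4, 0.8, -0.4]
width: 0.005
```

Call:
{"api": "jog_arm", "payload": {"moves": [{"fingers": 1,"xyz": [0,0,0],"angular": [0,0,0]},{"fingers": 1,"xyz": [0,0,0],"angular": [0,0,0]}], "grip_force": 10}}

```text
clock: 1.85
position: [0.6129, 0.1649, 0.2003]
ee_rot: [-2.063, -2.368, -0.001]
force: [0.1, 0.5, -0.6]
width: 0.003
```

Run:
```python
from h import *
print(st_in_jig(),arm.observe()['ee_rot'])
st=arm.observe();im=imaging.get_image('wrist')
P=jig2w(j,[[-.055,.14,.012],[.065,.14,.012],[-.025,.1154,.026],[.025,.1154,.051],[-.025,.1154,.012],[-.0507,0,.138]])
q=proj('wrist',P,st);print(q.round(0).tolist())
cv2.imwrite('pics/w1raw.png',im[:,:,::-1])
crop(im,0,0,512,384,1.5,'pics/w1.png')
```

```text
(array([ -3.1, 152. , 200.3]), array([ 0.1,  0.5, -0.6]), 1.85, array([-0.62,  0.5 ,  0.42,  1.63, -0.23,  1.06, -0.  ]), 0.0034815272572154147) [-2.06344262e+00 -2.36806867e+00 -5.85926314e-04]
[[212.0, 188.0], [318.0, 189.0], [238.0, 213.0], [285.0, 221.0], [239.0, 209.0], [202.0, 384.0]]
```

View pics/w1.png

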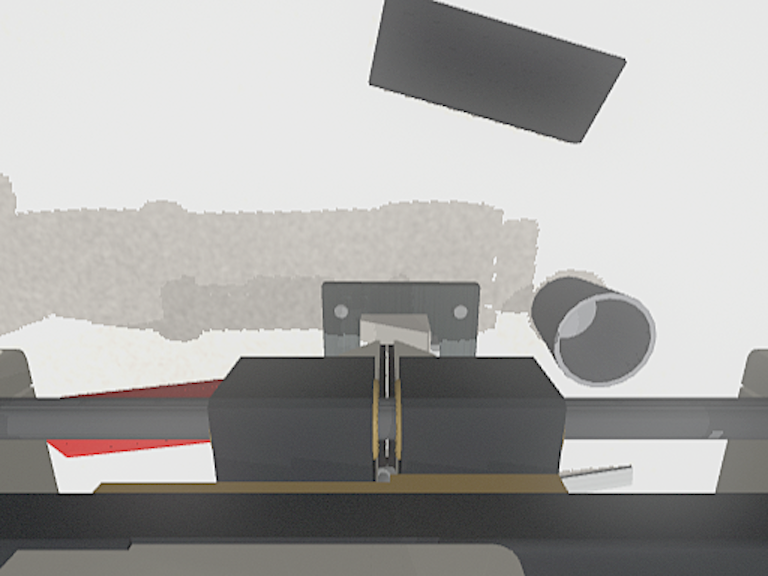

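The wrist view shows the plate edge at (215–319,189), within 3 px of my prediction, and the plinth's outer end at x≈240–287, where it was expected. Descend and push.

Call:
{"api": "jog_arm", "payload": {"moves": [{"fingers": 1,"xyz": [0,0,5],"angular": [0,0,0]},{"fingers": 1,"xyz": [0,0,10],"angular": [0,0,0]},{"fingers": 1,"xyz": [0,0,14],"angular": [0,0,0]},{"fingers": 1,"xyz": [0,0,15.9],"angular": [0,0,0]},{"fingers": 1,"xyz": [0,0,15.9],"angular": [0,0,0]},{"fingers": 1,"xyz": [-1,0,15.9],"angular": [0,0,0]},{"fingers": 1,"xyz": [-2,0,15.9],"angular": [0,0,0]},{"fingers": 1,"xyz": [-2.6,0,15.9],"angular": [0,0,0]},{"fingers": 1,"xyz": [-3.2,0,15.9],"angular": [0,0,0]},{"fingers": 1,"xyz": [-3.8,0,15.9],"angular": [0,0,0]},{"fingers": 1,"xyz": [-4.4,0,15.9],"angular": [0,0,0]},{"fingers": 1,"xyz": [-5.0,0,15.9],"angular": [0,0,0]}]}}

```text
clock: 3.4
position: [0.6204, 0.1135, 0.0412]
ee_rot: [-2.066, -2.366, 0.0]
force: [-0.3, 2.4, 0.6]
width: 0.008
```

Run:
```python
from h import *
print(st_in_jig())
```

```text
(array([ -2.6, 100.1,  41.2]), array([-0.3,  2.4,  0.6]), 3.4, array([-0.49,  0.68,  0.34,  1.77, -0.31,  0.75,  0.14]), 0.007693164801075282)
```

Pushing at 2.4 N; home is expected near TCP y≈84.

Call:
{"api": "jog_arm", "payload": {"moves": [{"fingers": 1,"xyz": [-0.5,0,0],"angular": [0,0,0]},{"fingers": 1,"xyz": [-0.9,0,0],"angular": [0,0,0]},{"fingers": 1,"xyz": [-1.1,0,0],"angular": [0,0,0]},{"fingers": 1,"xyz": [-1.2,0,0],"angular": [0,0,0]}]}}

```text
clock: 3.9
position: [0.622, 0.1018, 0.0412]
ee_rot: [-2.066, -2.366, -0.0]
force: [-0.2, 1.6, 2.2]
width: 0.004
```

Call:
{"api": "jog_arm", "payload": {"moves": [{"fingers": 1,"xyz": [-0.15,0,0],"angular": [0,0,0]},{"fingers": 1,"xyz": [-0.3,0,0],"angular": [0,0,0]},{"fingers": 1,"xyz": [-0.3,0,0],"angular": [0,0,0]}]}}

```text
clock: 4.28
position: [0.6225, 0.0986, 0.0412]
ee_rot: [2.067, 2.366, -0.0]
force: [0.5, 0.9, 1.2]
width: 0.006
```

Run:
```python
from h import *
print(st_in_jig())
```

```text
(array([-2.6, 85. , 41.2]), array([0.5, 0.9, 1.2]), 4.275, array([-0.46,  0.68,  0.33,  1.77, -0.31,  0.74,  0.17]), 0.005504428914494737)
```

Call:
{"api": "jog_arm", "payload": {"moves": [{"fingers": 1,"xyz": [-0.15,0,0],"angular": [0,0,0]},{"fingers": 1,"xyz": [-0.3,0,0],"angular": [0,0,0]}]}}

```text
clock: 4.53
position: [0.6227, 0.0968, 0.0412]
ee_rot: [-2.065, -2.366, -0.001]
force: [-1.3, 7.1, 1.2]
width: 0.008
```

Call:
{"api": "jog_arm", "payload": {"moves": [{"fingers": 1,"xyz": [-0.15,0,0],"angular": [0,0,0]},{"fingers": 1,"xyz": [-0.3,0,0],"angular": [0,0,0]}]}}

```text
clock: 4.78
position: [0.6229, 0.0966, 0.0412]
ee_rot: [-2.062, -2.366, -0.004]
force: [-1.6, 13.5, 2.0]
width: 0.005
```

Run:
```python
from h import *
print(st_in_jig())
```

```text
(array([-2.4, 83. , 41.2]), array([-1.6, 13.5,  2. ]), 4.775, array([-0.46,  0.68,  0.33,  1.77, -0.31,  0.74,  0.18]), 0.004648548135673711)
```

Force climbs to 13.5 N with no motion at the expected place, so the plinth is home. Back off, rise, then go above the knob along its axis.

Call:
{"api": "jog_arm", "payload": {"moves": [{"fingers": 1,"xyz": [1,0,0],"angular": [0,0,0]},{"fingers": 1,"xyz": [3.5,0,0],"angular": [0,0,0]},{"fingers": 1,"xyz": [3.5,0,-4],"angular": [0,0,0]},{"fingers": 0,"xyz": [3.5,0,-10],"angular": [0,0,0]},{"fingers": -1,"xyz": [3.5,0,-15],"angular": [0,0,0]},{"fingers": -1,"xyz": [3.5,0,-20],"angular": [0,0,0]},{"fingers": -1,"xyz": [3.5,0,-20],"angular": [0,0,0]}]}}

```text
clock: 5.65
position: [0.6208, 0.127, 0.2456]
ee_rot: [2.065, 2.361, 0.009]
force: [-0.2, -0.4, -0.2]
width: 0.388
```

Run:
```python
from h import *
print(st_in_jig())
c,s=np.cos(np.radians(28)),np.sin(np.radians(28))
print(delta(jig2w(j,[-.049-.12*s,0,.138+.12*c])[0],Rj@frame([0,1,0],[s,0,-c])))
```

```text
(array([ -0.4, 113.4, 245.6]), array([-0.2, -0.4, -0.2]), 5.65, array([-0.58,  0.46,  0.44,  1.58, -0.21,  1.14,  0.04]), 0.38759528102948226)
([-11.35, -10.48, 0.08], [-0.481, -0.0, -0.001])
```

Call:
{"api": "jog_arm", "payload": {"moves": [{"fingers": -1,"xyz": [-4,-4,-2],"angular": [-0.15,0,0]},{"fingers": -1,"xyz": [-8,-8,-2],"angular": [-0.3,0,0]},{"fingers": -1,"xyz": [-11.35,-10.5,0.1],"angular": [-0.481,0,0]},{"fingers": -1,"xyz": [-11.35,-10.5,0.1],"angular": [-0.481,0,0]},{"fingers": -1,"xyz": [-11.35,-10.5,0.1],"angular": [-0.481,0,0]},{"fingers": -1,"xyz": [-11.35,-10.5,0.1],"angular": [-0.481,0,0]}]}}

```text
clock: 6.4
position: [0.5311, 0.0015, 0.2408]
ee_rot: [1.828, 2.094, 0.514]
force: [-0.7, 0.2, 0.4]
width: 0.993
```

Run:
```python
from h import *
print(st_in_jig())
st=arm.observe();im=imaging.get_image('wrist')
print(proj('wrist',jig2w(j,[[-.0507,0,.138],[-.0507-.014*.469,0,.138+.014*.883]]),st))
cv2.imwrite('pics/w2raw.png',im[:,:,::-1])
crop(im,0,0,512,384,1.5,'pics/w2.png')
```

```text
(array([-106.2,    1.1,  240.8]), array([-0.7,  0.2,  0.4]), 6.4, array([-0.55,  0.05,  0.49,  2.23, -0.14,  0.39,  0.18]), 0.9925699352150311)
[[259.31012097 197.18442305]
 [259.312562   201.90812768]]
```

View pics/w2.png

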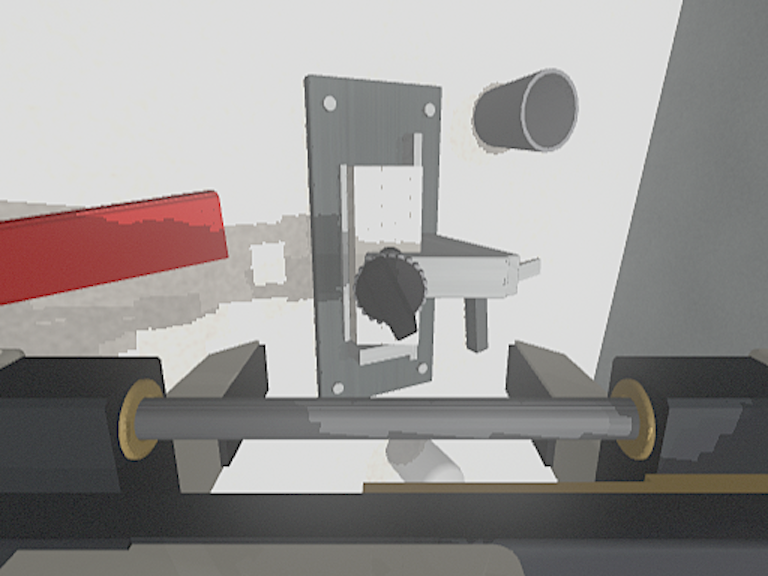

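Plinth now appears up against the stop (≈(385,355)); knob hub around (391,290), in line with my prediction (389,296). Zoom for the bar angle.

Run:
```python
import cv2,numpy as np
a=cv2.imread('pics/w2raw.png')[155:235,225:300]
a=cv2.resize(a,None,fx=7,fy=7,interpolation=cv2.INTER_CUBIC)
a=np.clip((a/255.)**.5*2.0*255-60,0,255).astype('uint8') if 0 else np.clip(a.astype(float)*4,0,255).astype('uint8')
cv2.imwrite('pics/k.png',a)
```

```text
(no output)
```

View pics/k.png

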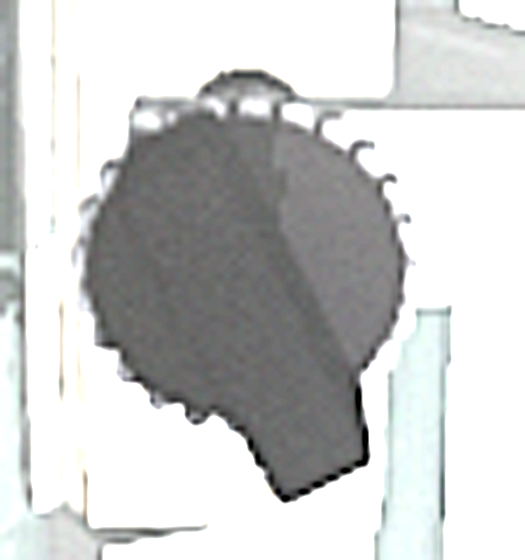

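```bash
cat >> h.py <<'E'
c28,s28=np.cos(np.radians(28)),np.sin(np.radians(28))
U=np.array([-s28,0,c28]); E1=np.array([c28,0,s28]); E2=np.array([0,1.,0])
def bar(ctr,phi):  # jig pts; phi about U from E1
    b=np.cos(phi)*E1+np.sin(phi)*E2; t=np.cross(U,b)
    return np.array([ctr+sx*.023*b+sy*.007*t+sz*.014*U for sz in(1,-1) for sx,sy in((1,1),(1,-1),(-1,-1),(-1,1))])
E
python3 - <<'E'
from h import *
st=arm.observe()
a=cv2.imread('pics/k.png')
for phi,col in ((np.radians(-64),(0,0,255)),(np.radians(-55),(255,0,0))):
    q=((proj('wrist',jig2w(j,bar(np.array([-.0495,0,.138]),phi)),st)-[225,155]+.5)*7).round().astype(int)
    for z in (0,4): cv2.polylines(a,[q[z:z+4]],True,col,1)
    hub=np.array([-.0495,0,.138])-.014*U
    h=((proj('wrist',jig2w(j,[hub+.022*(np.cos(t)*E1+np.sin(t)*E2) for t in np.linspace(0,6.28,40)]),st)-[225,155]+.5)*7).astype(int)
    cv2.polylines(a,[h],True,(0,255,0),1)
cv2.imwrite('pics/k2.png',a)
E
```

```text
(no output)
```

View pics/k2.png

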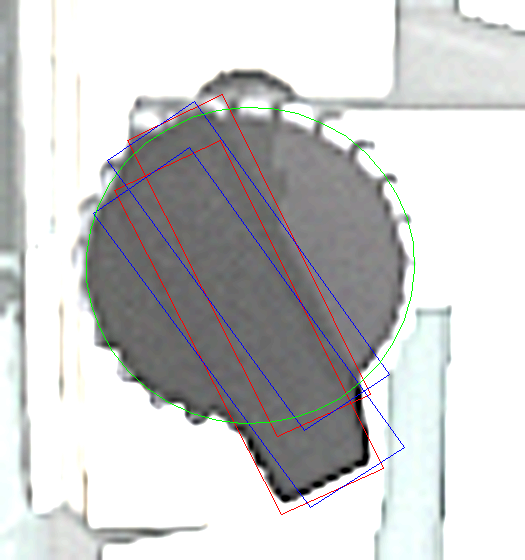

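Model at phi≈−63° fits the bar; the knob centre is within about 1 mm.

Run:
```python
from h import *
b=np.radians(117); x=np.cos(b)*E1+np.sin(b)*E2
ctr=np.array([-.050,.001,.138])
Rm=Rj@frame(x,-U)
for h in (.11,.05,.008): print(h,delta(jig2w(j,ctr+h*U)[0],Rm))
```

```text
0.11 ([-0.02, 0.12, 0.71], [-0.007, -0.002, -0.47])
0.05 ([-0.02, 0.16, 6.71], [-0.007, -0.002, -0.47])
0.008 ([-0.02, 0.19, 10.91], [-0.007, -0.002, -0.47])
```

Call:
{"api": "jog_arm", "payload": {"moves": [{"fingers": -1,"xyz": [0,0.15,0.7],"angular": [-0.007,0,-0.18]},{"fingers": -1,"xyz": [0,0.15,0.7],"angular": [-0.007,0,-0.36]},{"fingers": -0.3,"xyz": [0,0.15,0.7],"angular": [-0.007,0,-0.47]},{"fingers": -0.3,"xyz": [0,0.15,3],"angular": [-0.007,0,-0.47]},{"fingers": -0.3,"xyz": [0,0.17,5.5],"angular": [-0.007,0,-0.47]},{"fingers": -0.3,"xyz": [0,0.17,6.5],"angular": [-0.007,0,-0.47]},{"fingers": -0.3,"xyz": [0,0.17,6.5],"angular": [-0.007,0,-0.47]}]}}

```text
clock: 7.32
position: [0.562, 0.0057, 0.1827]
ee_rot: [1.261, 2.409, 0.392]
force: [0.3, -0.5, -0.6]
width: 0.654
```

Run:
```python
from h import *
print(st_in_jig())
b=np.radians(117); x=np.cos(b)*E1+np.sin(b)*E2
ctr=np.array([-.050,.001,.138])
print(delta(jig2w(j,ctr+.008*U)[0],Rj@frame(x,-U)))
st=arm.observe();im=imaging.get_image('wrist')
im=im.copy()
q=(proj('wrist',jig2w(j,bar(ctr,b)),st)).round().astype(int)
cv2.polylines(im,[q[:4]],True,(255,0,0),1)
y0=max(0,q[:,1].min()-60)
crop(im,130,150,256,192,3,'pics/w3.png'); print(q.tolist())
```

```text
(array([-75. ,   1.1, 182.7]), array([ 0.3, -0.5, -0.6]), 7.325, array([-0.37,  0.2 ,  0.33,  2.24, -0.42,  0.24,  0.93]), 0.6538985508127418)
([-0.07, 0.1, 4.32], [-0.001, -0.003, -0.0])
[[247, 198], [270, 198], [269, 264], [248, 264], [249, 186], [268, 186], [268, 246], [249, 246]]
```

View pics/w3.png

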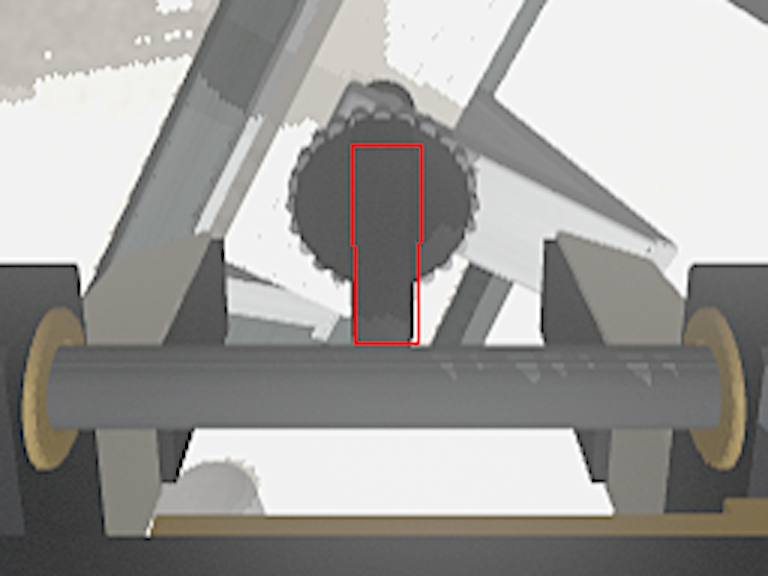

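The bar lies on the predicted outline (about 1 px to the left), square to the jaws. Joint 6 is nearing its lower limit, so I descend in steps and grip slightly high.

Call:
{"api": "jog_arm", "payload": {"moves": [{"fingers": -0.3,"xyz": [0,0.0,1.5],"angular": [0,0,0]},{"fingers": -0.3,"xyz": [0,0.0,3],"angular": [0,0,0]},{"fingers": -0.3,"xyz": [0,0,4.0],"angular": [0,0,0]},{"fingers": -0.3,"xyz": [0,0,4.0],"angular": [0,0,0]},{"fingers": -0.3,"xyz": [0,0,4.0],"angular": [0,0,0]}]}}

```text
clock: 8.0
position: [0.5797, 0.0078, 0.1485]
ee_rot: [1.262, 2.407, 0.394]
force: [0.7, 0.3, 0.3]
width: 0.646
```

```bash
cat >> h.py <<'E'
def rep(ctr=np.array([-.050,.001,.138])):
    s=arm.observe(); Rt=Rj.T@R.from_rotvec(s['ee_rot']).as_matrix()
    d=Rj.T@(s['position']-[j[0],j[1],0])-ctr
    phi=np.degrees(np.arctan2(Rt[:,0]@E2,Rt[:,0]@E1))
    print('t',s['clock'],'axial mm',(d@U*1e3).round(1),'lat',(d@E1*1e3).round(1),(d@E2*1e3).round(1),'phi',phi.round(1),'tilt',np.degrees(np.arccos(min(1,-Rt[:,2]@U))).round(1))
    F=Rj.T@s['force'];M=Rj.T@s['ft_torque']
    print('q',s['joints'].round(2),'F axial',(F@U).round(1),'lat',(F@E1).round(1),(F@E2).round(1),'M',(M@U).round(3),'w',(s['width']*92).round(1))
E
python3 -c "
from h import *
rep()"
```

```text
t 8.0 axial mm 12.6 lat -1.4 -0.2 phi 116.9 tilt 0.1Traceback (most recent call last):
  File "<string>", line 3, in <module>
    rep()
    ~~~^^
  File "h.py", line 37, in rep
    print('q',s['joints'].round(2),'F axial',(F@U).round(1),'lat',(F@E1).round(1),(F@E2).round(1),'M',(M@U).round(3),'w',(s['width']*92).round(1))
                                                                                                                         ^^^^^^^^^^^^^^^^^^^^^
AttributeError: 'float' object has no attribute 'round'
```

Call:
{"api": "jog_arm", "payload": {"moves": [{"fingers": -0.3,"xyz": [0,0.05,0.3],"angular": [0,0,0]},{"fingers": 1,"xyz": [0,0.05,0.3],"angular": [0,0,0]},{"fingers": 1,"xyz": [0,0.05,0.3],"angular": [0,0,0]},{"fingers": 1,"xyz": [0,0.05,0.3],"angular": [0,0,0]},{"fingers": 1,"xyz": [0,0.05,0.3],"angular": [0,0,0]},{"fingers": 1,"xyz": [0,0.05,0.3],"angular": [0,0,0]}], "grip_force": 20}}

```text
clock: 8.75
position: [0.5814, 0.0083, 0.1456]
ee_rot: [1.262, 2.407, 0.394]
force: [-0.3, 0.5, -0.6]
width: 0.154
```

```bash
sed -i "s/(s\['width'\]\*92).round(1)/round(s['width']*92,1)/" h.py
python3 -c "
from h import *
rep()"
```

```text
t 8.75 axial mm 9.3 lat -1.2 0.1 phi 116.9 tilt 0.1
q [-0.24  0.3   0.18  2.23 -0.55  0.15  1.05] F axial -0.4 lat -0.5 0.6 M -0.012 w 14.2
```

Call:
{"api": "jog_arm", "payload": {"moves": [{"fingers": 1,"xyz": [0,0,0.02],"angular": [0,0,0.1]},{"fingers": 1,"xyz": [0,0,0.04],"angular": [0,0,0.2]},{"fingers": 1,"xyz": [0,0,0.06],"angular": [0,0,0.3]},{"fingers": 1,"xyz": [0,0,0.08],"angular": [0,0,0.4]},{"fingers": 1,"xyz": [0,0,0.08],"angular": [0,0,0.4]}]}}

```text
clock: 9.38
position: [0.5823, 0.0086, 0.1452]
ee_rot: [1.744, 2.145, 0.504]
force: [2.9, 0.9, 0.3]
width: 0.152
```

```bash
python3 -c "
from h import *
rep()"
```

```text
t 9.375 axial mm 8.5 lat -0.6 0.2 phi 94.1 tilt 0.1
q [-0.31  0.3   0.26  2.23 -0.71  0.16  0.81] F axial -1.2 lat 2.8 0.5 M -0.01 w 13.9
```

Call:
{"api": "jog_arm", "payload": {"moves": [{"fingers": 1,"xyz": [0,0,0.02],"angular": [0,0,0.12]},{"fingers": 1,"xyz": [0,0,0.05],"angular": [0,0,0.24]},{"fingers": 1,"xyz": [0,0,0.07],"angular": [0,0,0.36]},{"fingers": 1,"xyz": [0,0,0.1],"angular": [0,0,0.48]},{"fingers": 1,"xyz": [0,0,0.12],"angular": [0,0,0.6]},{"fingers": 1,"xyz": [0,0,0.12],"angular": [0,0,0.6]}]}}

```text
clock: 10.12
position: [0.5837, 0.0084, 0.1449]
ee_rot: [2.375, 1.588, 0.643]
force: [4.7, -0.2, 3.1]
width: 0.15
```

```bash
python3 -c "
from h import *
rep()"
```

```text
t 10.125 axial mm 7.5 lat 0.5 -0.1 phi 59.8 tilt 0.1
q [-0.42  0.31  0.4   2.24 -0.93  0.19  0.43] F axial 0.6 lat 5.5 -0.8 M 0.043 w 13.8
```

Call:
{"api": "jog_arm", "payload": {"moves": [{"fingers": 1,"xyz": [0.07,0.13,0.02],"angular": [0,0,0.12]},{"fingers": 1,"xyz": [0.07,0.13,0.05],"angular": [0,0,0.24]},{"fingers": 1,"xyz": [0.07,0.13,0.07],"angular": [0,0,0.36]},{"fingers": 1,"xyz": [0.07,0.13,0.1],"angular": [0,0,0.48]},{"fingers": 1,"xyz": [0.07,0.13,0.12],"angular": [0,0,0.6]},{"fingers": 1,"xyz": [0.07,0.13,0.12],"angular": [0,0,0.6]}]}}

```text
clock: 10.88
position: [0.5853, 0.0076, 0.1452]
ee_rot: [2.855, 0.847, 0.738]
force: [-7.6, -2.0, 21.3]
width: 0.156
```

```bash
python3 -c "
from h import *
rep()"
```

```text
t 10.875 axial mm 7.2 lat 1.9 -1.2 phi 25.3 tilt 0.1
q [-0.54  0.33  0.56  2.25 -1.11  0.24 -0.  ] F axial 22.5 lat 3.1 -0.9 M 0.058 w 14.3
```

Call:
{"api": "jog_arm", "payload": {"moves": [{"fingers": 1,"xyz": [0,0,-0.12],"angular": [0,0,0.0]},{"fingers": 1,"xyz": [0,0,-0.12],"angular": [0,0,0.0]}]}}

```text
clock: 11.12
position: [0.5848, 0.0076, 0.1453]
ee_rot: [2.853, 0.85, 0.735]
force: [4.9, -1.8, 2.2]
width: 0.15
```

```bash
python3 -c "
from h import *
rep()"
```

```text
t 11.125 axial mm 7.5 lat 1.5 -1.0 phi 25.5 tilt 0.1
q [-0.54  0.33  0.57  2.25 -1.1   0.25 -0.01] F axial -0.2 lat 5.1 -2.4 M 0.076 w 13.8
```

Call:
{"api": "jog_arm", "payload": {"moves": [{"fingers": 1,"xyz": [0,0,0],"angular": [0,0,0.1]},{"fingers": 1,"xyz": [0,0,0],"angular": [0,0,0.2]},{"fingers": 1,"xyz": [0,0,0],"angular": [0,0,0.3]},{"fingers": 1,"xyz": [0,0,0],"angular": [0,0,0.4]}]}}

```text
clock: 11.62
position: [0.5849, 0.007, 0.1454]
ee_rot: [-3.015, -0.265, -0.756]
force: [5.5, -3.5, 1.8]
width: 0.152
```

```bash
python3 -c "
from h import *
rep()"
```

```text
t 11.625 axial mm 7.5 lat 1.6 -1.7 phi 2.3 tilt 0.1
q [-0.62  0.35  0.68  2.25 -1.19  0.29 -0.32] F axial -0.8 lat 5.3 -4.2 M 0.128 w 14.0
```

Torque rose from 0.04 to 0.13 N m, sinking stopped and the axial force stayed near zero over a further 0.4 rad: the clutch is slipping. Let go and retreat.

Call:
{"api": "jog_arm", "payload": {"moves": [{"fingers": 1,"xyz": [0,0,0],"angular": [0,0,0]},{"fingers": -0.3,"xyz": [0,0,0],"angular": [0,0,0]},{"fingers": -0.3,"xyz": [0,0,0],"angular": [0,0,0]},{"fingers": -0.3,"xyz": [0,0,0],"angular": [0,0,0]},{"fingers": -0.3,"xyz": [0,0,0],"angular": [0,0,0]},{"fingers": -0.3,"xyz": [0,0,-2],"angular": [0,0,0]},{"fingers": -0.3,"xyz": [0,0,-5],"angular": [0,0,0]},{"fingers": -0.3,"xyz": [0,0,-9],"angular": [0,0,0]},{"fingers": -0.3,"xyz": [0,0,-12],"angular": [0,0,0]},{"fingers": -0.3,"xyz": [0,0,-12],"angular": [0,0,0]}]}}

```text
clock: 12.88
position: [0.5277, 0.005, 0.2455]
ee_rot: [-3.012, -0.274, -0.742]
force: [-1.5, -0.1, 0.9]
width: 0.65
```

Run:
```python
from h import *
rep()
im=imaging.get_image('wrist')
crop(im,0,0,512,384,1.5,'pics/w4.png')
```

```text
t 12.875 axial mm 122.6 lat -1.7 4.0 phi 2.6 tilt 0.5
q [-1.29 -0.    1.26  2.26 -0.14  0.41 -1.3 ] F axial 1.5 lat -0.9 0.1 M 0.022 w 59.8
```

View pics/w4.png

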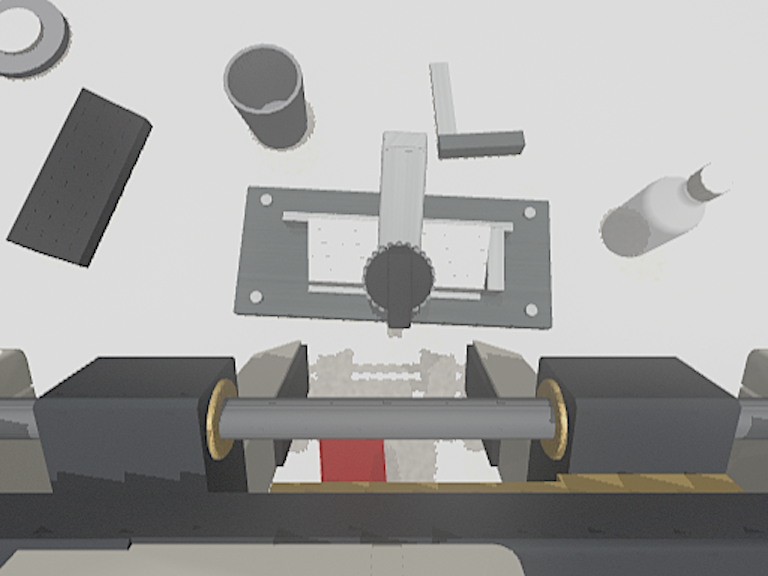

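The view shows the plinth flush against the stop at (488,258), the bar left as I turned it, and the bottle, cup and square standing. The gripper is clear.

```bash
python3 -c "
from cell import job
print(job.sign_off())"
```

```text
the job is handed in; nothing more can be done
None
```

I slid the plinth home against the end stop, tightened the clamp until its clutch slipped, let go and backed off. I then handed the job in at about 13 s of the 67 s allowed.

- **Plinth:** I pushed it about 41 mm along the channel. It stopped where the stop was expected, and the push force rose from about 2 N to 13.5 N with no further motion. The last wrist picture shows it against the stop; I did not separately measure that it lies flat.
- **Clamp:** I turned the knob about 2.0 rad clockwise in one grip.
    - After about 1.0 rad the knob stopped sinking. Following it down then gave 22 N of resistance, so I backed that off.
    - Over the last 0.4 rad the knob did not sink, the axial force stayed near zero, and the torque read up to 0.13 N m, against about 0.04 N m when free.
    - This means a slip of at least 0.4 rad. I inferred it from these readings, as the slip angle itself cannot be read.
- **Last look:** The gripper was clear, and the bottle, cup and square were standing, with no contact noted. None of my checks failed or disagreed. The knob's axis was about 2 mm off my estimate, which gave up to about 7 N of sideways force while turning.

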